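# Unclip the finished painting and hold the clamp jaw open at the size mark

### The arm

A 6-joint arm with a two-finger parallel gripper is mounted at the origin on the work surface. World frame = base frame: x ahead of the robot, y to its left, z up, the work surface at z = 0. Lengths are in m, angles in degrees, forces in N, time in s.
With the tool pointing down it reaches from about 0.35 to 0.875 m from the base axis. Payload 4.2 kg.
Tool frame: the origin (TCP) lies on the centre line of the jaws, within the pads' length; the fingertips stand 19 mm ahead of it and the grasp point (between the pads) is the TCP; x points along the fingers, y is the direction in which the jaws open and shut, and the axes are right-handed (so a half turn about x gives the same grasp; the last joint's range is limited). The gripper opens to 87 mm and grips with 3 to 60 N. Pads are 19 mm wide; open, the fingers measure 117 mm over their backs; the gripper's body (75 mm by 190 mm) begins 51 mm behind the grasp point.
Start: joints at [-50.787, 22.042, 0.453, 0, -68.411, -14.817], TCP at [0.258, -0.569, 0.242] pointing down, gripper open.
Joint ranges: [-179.83, 179.83], [-69.29, 118.12], [-61.27, 80.66], [-181.25, 117.63], [-171.15, -9.14], [-177.46, 177.46]. Speed limits (degrees/s): [159.86, 159.86, 180, 180, 180, 180].

### API

Orientations are given as a 3x3 rotation matrix whose columns are the frame's x, y, z axes.
In Python, from station import r, viewer, job, spotter gives the robot as it stands.
- The arm moves only by the tool play_rows, never from a script. Its argument "commands" is a list of rows, each an object of numbers: "fingers": the gripper command: -1 is fully open, 1 is shut, values between are in proportion; "tx", "ty", "tz": the shift along the tool's x, y, z normalised to -1 to 1, where 1 is 750 mm; "ax", "ay", "az": the turn, a rotation vector about the tool's x, y, z normalised to -1 to 1, where 1 is pi rad. In form: [{"fingers": .., "tx": .., "ty": .., "tz": .., "ax": .., "ay": .., "az": ..}, ...]. A call has 1 to 5 rows; each row is the pose to reach, as a shift and turn from the pose commanded when the call began, along the tool's axes at that moment, turning the shorter way round; what a row does not reach only later rows make up. A row lasts 1/12 s, in which the tool goes at most 41.7 mm and 7.16 degrees, less where a joint would pass 70% of its speed; a pose out of reach is approached as far as the arm can. A call with a number of a shift or a turn outside -1 to 1 is refused whole. A call with a gripper value outside its range is refused whole. The fingers move at their own pace and stop on an object; the grip force is fixed at half the most. Time passes only in rows, so rows that repeat a pose let the fingers close. It gives the time, the measured TCP pose, the force and the opening at its end, in the units of the state.
- r.sense(): the state, without advancing time (a new reading comes with each control period).
- viewer.capture(name): name is "scene" or "top"; returns a dict with "image" (420x560x3 uint8, red, green, blue), "fx", "fy", "cx", "cy" (pixels), "R" (3x3) and "t" (3): a world point X has camera coordinates R X + t. Camera axes: x right, y down, z forward; pixel columns grow to the right and rows downward; lengths in m; the calibration is good to about 2 mm. A picture is of the moment at which its call begins. There is no depth.
- job.finish_job(): hands the job in, once; it reports no verdict.
Trained networks look in a picture, given as the dict that the camera call returned (one of the last four; its "shot" number tells which), for a name from the list of things; names that differ only in an ending like _2 or _b are one class to them, and where a whole thing is asked for, a point or a joint stands for the part that bears it (a point fixed in the world has none). Each returns a list of dicts, best first, with "score" (0 to 1); they miss things now and then, are a little off and sometimes report something else, mostly with a low value. They report only what shows in the picture. A call takes as long as a camera call.
- spotter.find_in(name, picture): "uv" ([column, row] in pixels, amid what is visible of it).
- spotter.silhouettes(name, picture): "region" (420x560 bool, what is visible of it) and "uv" ([column, row] in pixels, amid what is visible of it).
The state is a dict: "time_s": time; "joints": joint angles; "joint_velocities": joint speeds; "effort": joint torques, N m; "tcp_pos": TCP position; "ee_rot": TCP orientation; "wrist_force": force on the tool from outside, world axes, zero at the start; "moment": the same for the moment, N m; "gripper_width": opening from 0.0 (shut) to 1.0 (fully open).
Only numpy, scipy, OpenCV 4.12 (cv2) and the standard library are available. Lean on these libraries where they do the work, as an engineer would, in place of code of your own. Each camera call takes 0.05 s, during which the arm holds its last target. There are 200 camera calls.

### The job

Lift the finished painting out of the sprung panel clamp, straight up past the lip that clips it down (not dragged out sideways), and set it down gently, picture up, flat in the free part of the drying tray. Then draw the clamp's sprung jaw back until its yellow pointer stands level with the white line on the red cursor, and keep it there for the painter to drop in the next panel: finish while still holding the jaw at the mark. Leave the other things on the desk where they are.

Things in the scene. Friction and masses are not known exactly. Their poses are not given: they have to be found in the camera images.
- clamp: Panel clamp fixed flat on the desk: plywood board 250 x 180 mm (x -130 to +120, y -90 to +90), top face 18 mm above the desk. Origin on the desk under the board; x runs along its two slide tracks towards the dark fixed ledge (face at x = +90 mm, 18 mm above the board), z up. The jaw faces the ledge and is drawn towards -x. Dark end strip 10 mm high at x -128 to -110; scale strip on the -y edge.
- jaw (a joint): Sprung jaw sliding along the clamp's x, in m: 0 = home (lip 60 mm from the ledge face), grows as it is drawn back towards the clamp's -x, end stop at 0.095. A spring pushes it home: 2.2 N at 0, 4 N at 0.03, 7 N at 0.08; damped, never latches. It stands at about 0.028 with the painting in place and runs home by itself once that is out.
- jaw_grip (a point): Top centre of the jaw's wooden pull grip: an upright block in the middle of the jaw bar, 18 mm along the clamp's x, 40 mm along its y, top 80 mm above the desk. The bar (34 mm along x, 136 mm along y, top 43 mm above the desk) reaches from 9 mm behind to 25 mm in front (+x) of this point; the black half-round lip along its front has its tip 31 mm in front and its top 54 mm above the desk.
- jaw_pointer (a point): Tip of the small yellow pointer at the jaw bar's -y end; moves with the jaw. At joint value q it lies at x = 0.018 - q in the clamp's frame.
- cursor: Red cursor block on the scale strip, 12 x 11 x 9 mm, fixed where the painter has set it, at y = -84 mm in the clamp's frame; origin at the centre of its underside, axes as the clamp's. The white line across its top, at its origin's x, is the mark: level means that the pointer's x and this origin's x in the clamp's frame agree.
- panel: Finished painting: wooden panel 90 (its x) x 56 (its y) x 20 mm, 50 to 105 g, picture on top (+z); origin at the centre of its underside. Lies on the clamp's board, axes as the clamp's, +x end against the ledge, -x end clipped 1.5 mm under the jaw's lip; long sides free to grip. Lifting takes 11 to 18 N until the lip gives, felt at the -x end: gripping 15 mm from the middle towards -x is steadier.
- tray: Wooden drying tray, fixed, 250 (its x) x 190 (its y) x 22 mm high, walls and floor 6 mm thick; origin at the centre of its underside. The part from its -x wall to x = +35 mm is free; near its +x end lies another small study.
- study: Small finished study (bystander) 55 x 70 x 20 mm lying in the tray near its +x wall; origin at the centre of its underside.
- tube: Paint tube (bystander), aluminium with a blue band and white cap, 76 x 26 x 18 mm, lying; origin at the middle of its underside.
- pot: Low round paint pot with a green lid (bystander), 52 mm diameter, 36 mm high; origin at the centre of its underside.
- waterjar: Glass water jar (bystander), 72 mm diameter, 85 mm high; origin at the centre of its underside.
- brush: Thin red-handled paint brush (bystander), 190 mm long, lying.
- phone: White phone (bystander), 145 x 71 x 9 mm, lying.
- marker: Dark blue marker pen (bystander), 135 mm long, 12 mm thick, lying.
- bigpanel: The next panel, blank (bystander), 100 x 80 x 18 mm, lying at the back of the desk; it is for the painter to put in.

How it is judged (in metres and radians):
On the way, in this order (a step that is already met when the one before it is completed fails the run):
1. the painting is lifted out of the clamp, clear of the jaw's lip, held by the fingers (z of panel in the frame of clamp above 0.06 m and contact force between the fingers and panel above 1 N), for 0.1 s.
2. the painting lies released, picture up and flat on the drying tray's floor (z of panel in the frame of tray between 0.002 and 0.01 m and horizontal distance between panel and tray below 0.13 m and angle between panel's own z axis and vertical below 0.08 rad and contact force between the fingers and panel below 0.1 N and linear speed of panel below 0.02 m/s), for 0.2 s.
3. the jaw is drawn back by the fingers until its pointer is level with the cursor's line, and kept there (x of jaw_pointer in the frame of cursor between -0.005 and 0.005 m and contact force between the fingers and jaw above 2 N), for 0.5 s.
At the end, for the whole second after the job is handed in: The fingers hold the jaw (at least 2 N) with its pointer within 5 mm of the cursor's line and still; the painting lies released, flat and picture up on the floor of the drying tray, at rest (all of step 2 and all of step 3 and velocity of joint jaw between -0.01 and 0.01 m/s and contact force between panel and tray above 0.3 N); the arm keeps its last pose, push and grip.
It fails at once if the painting is dropped or thrown (falls faster than 0.5 m/s out of the fingers) (contact force between the fingers and panel below 0.05 N and linear speed of panel above 0.5 m/s).
It fails at once if another thing on the desk is pushed aside by more than 25 mm (distance of any of study, tube, pot, waterjar, brush, phone, marker, bigpanel from where it was at the start of the episode above 0.025 m).
It fails at once if the painting is dragged out of the clamp sideways instead of lifted (over 30 mm across the clamp while still on its board) (z of panel in the frame of clamp below 0.03 m and horizontal distance between panel and clamp below 0.14 m and (y of panel in the frame of clamp above 0.03 m or y of panel in the frame of clamp below -0.03 m)).
It also fails if it takes over 54 s, if anything falls off the work surface, if the arm or the gripper's body presses on something with over 40 N, if the wrist force passes 120 N, or if a joint passes its speed limit or range.

## Working session

There is one attempt and no reset: what is moved stays moved. The work goes in short steps, Python scripts to look and compute and a tool call to move; the robot and the scene stay as the last step left them, time stands still between calls to the robot, and variables do not carry over. Pictures are saved under pics/ and viewed, about 8 in all and at most 12, crops included, and the job is handed in when it is done.

Besides the shell and the picture viewer there is one more tool, called after "Request:" in YAML: its name, and indented under it one key for each argument. play_rows: Moves the arm, as the interface text tells. Its arguments: {"type":"object","properties":{"commands":{"type":"array"}},"required":["commands"]}

```bash
mkdir -p pics; ls
cat > h.py <<'E'
import numpy as np, cv2
from station import r, viewer, job, spotter
def ray(c,uv,z):
    R=np.array(c["R"]);t=np.array(c["t"]).ravel()
    d=R.T@np.array([(uv[0]-c["cx"])/c["fx"],(uv[1]-c["cy"])/c["fy"],1]);o=-R.T@t
    return o+d*(z-o[2])/d[2]
def proj(c,X):
    p=np.array(c["R"])@np.array(X)+np.array(c["t"]).ravel()
    return [c["fx"]*p[0]/p[2]+c["cx"],c["fy"]*p[1]/p[2]+c["cy"]]
def save(c,n): cv2.imwrite(n,c["image"][:,:,::-1])
E
python3 - <<'E'
from h import *
s=r.sense(); print(s["time_s"],s["tcp_pos"],np.round(s["ee_rot"],3),s["wrist_force"],s["gripper_width"])
a=viewer.capture("scene");b=viewer.capture("top")
save(a,"pics/s0.png");save(b,"pics/t0.png")
for n,z in [("clamp",.018),("panel",.038),("jaw_grip",.07),("jaw_pointer",.04),("cursor",.03),("tray",.01),("study",.026),("tube",.018),("pot",.036),("waterjar",.08),("brush",.005),("phone",.009),("marker",.012),("bigpanel",.018)]:
    for nm,c in (("s",a),("t",b)):
        for f in spotter.silhouettes(n,c)[:1]:
            m=f["region"].astype(np.uint8)
            rc=cv2.minAreaRect(cv2.findNonZero(m)) if m.any() else None
            print(n,nm,round(f["score"],2),np.round(f["uv"]),ray(c,f["uv"],z).round(3),int(m.sum()))
            if nm=="t" and rc and n in("clamp","panel","tray","cursor"):
                print("   corners",[ray(c,p,z).round(3)[:2].tolist() for p in cv2.boxPoints(rc)])
E
```

```text
pics
0.0 [ 0.25793663 -0.56866396  0.24044719] [[-0.001 -0.413  0.911]
 [ 0.002  0.911  0.413]
 [-1.     0.002 -0.   ]] [-0.30223418 -0.68112865 -0.17831933] 1.001676970666818
clamp s 0.68 [304. 182.] [0.53  0.189 0.018] 2315
panel s 0.64 [320. 182.] [0.581 0.209 0.038] 405
panel t 0.92 [192. 219.] [0.576 0.208 0.038] 764
   corners [[0.614, 0.251], [0.625, 0.193], [0.54, 0.176], [0.53, 0.233]]
jaw_grip s 0.9 [301. 174.] [0.538 0.166 0.07 ] 403
jaw_grip t 0.64 [192. 243.] [0.511 0.2   0.07 ] 935
jaw_pointer s 0.78 [302. 175.] [0.516 0.195 0.04 ] 466
jaw_pointer t 0.97 [192. 246.] [0.507 0.203 0.04 ] 980
cursor s 0.45 [302. 174.] [0.503 0.208 0.03 ] 429
tray s 0.7 [319. 180.] [0.548 0.241 0.01 ] 432
tray t 0.92 [352. 242.] [ 0.524 -0.202  0.01 ] 6405
   corners [[0.651, -0.098], [0.678, -0.298], [0.421, -0.319], [0.397, -0.127]]
study s 0.61 [222. 264.] [ 0.621 -0.238  0.026] 551
study t 0.8 [360. 206.] [ 0.617 -0.225  0.026] 606
tube s 0.64 [291. 227.] [0.647 0.008 0.018] 199
tube t 0.53 [271. 197.] [0.64  0.007 0.018] 267
pot s 0.77 [256. 206.] [ 0.516 -0.015  0.036] 252
pot t 0.71 [193. 244.] [0.512 0.203 0.036] 936
waterjar s 0.71 [184. 306.] [ 0.701 -0.419  0.08 ] 953
waterjar t 0.67 [430. 186.] [ 0.657 -0.391  0.08 ] 784
brush s 0.69 [136. 271.] [ 0.451 -0.417  0.005] 201
brush t 0.73 [432. 266.] [ 0.462 -0.412  0.005] 294
phone s 0.97 [367. 156.] [0.576 0.46  0.009] 558
phone t 0.86 [103. 218.] [0.583 0.44  0.009] 1536
marker s 0.7 [358. 215.] [0.754 0.196 0.012] 84
marker t 0.57 [204. 156.] [0.751 0.186 0.012] 225
bigpanel s 0.44 [317. 181.] [0.555 0.223 0.018] 405
bigpanel t 0.67 [280. 146.] [ 0.779 -0.016  0.018] 1156
```

Run:
```python
import cv2
t=cv2.imread("pics/t0.png")
a=cv2.resize(t[170:300,120:260],None,fx=5.5,fy=4.6*5.5/5.5) if 0 else cv2.resize(t[180:300,120:280],None,fx=5,fy=5,interpolation=cv2.INTER_CUBIC)
cv2.imwrite("pics/t0c.png",a)
```

```text
(no output)
```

View pics/t0.png

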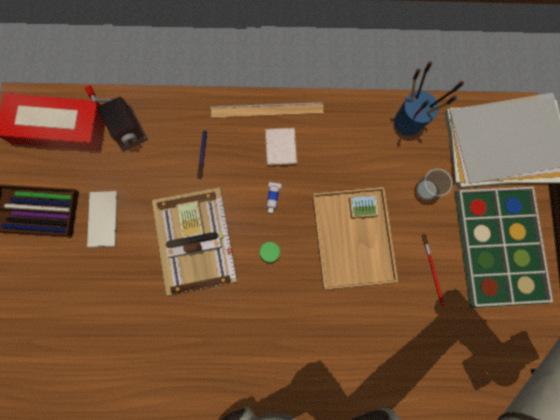

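View pics/t0c.png

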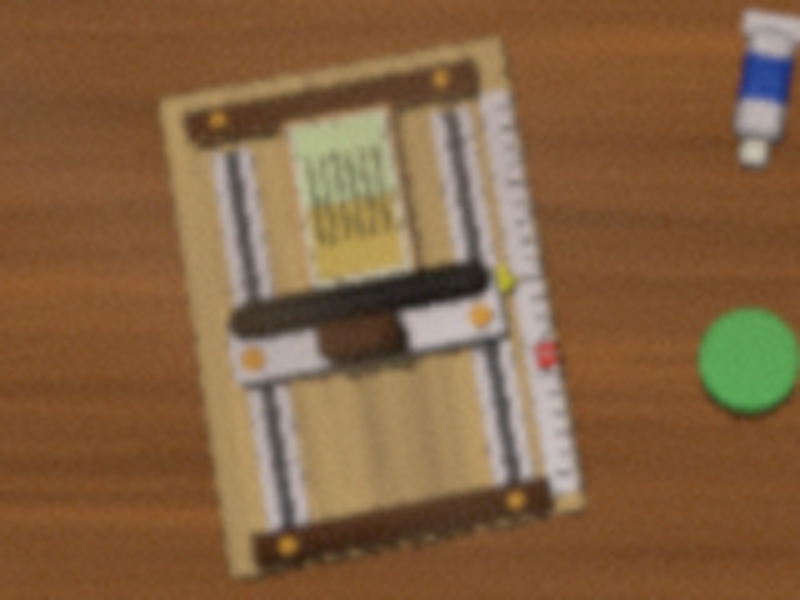

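The top view shows the clamp at left with its ledge up (+x), its scale on the right and the cursor at crop (546,355). The pointer is at (507,280). The tray is at right with the study at its top end, so the lower part is free. Next I fit the poses.

```bash
cat >> h.py <<'E'
from scipy.optimize import least_squares
def fit(c,loc,uv,x0):
    loc=np.array(loc);uv=np.array(uv)
    def W(p):
        C,S=np.cos(p[2]),np.sin(p[2])
        return [[p[0]+C*l[0]-S*l[1],p[1]+S*l[0]+C*l[1],l[2]] for l in loc]
    s=least_squares(lambda p:(np.array([proj(c,w) for w in W(p)])-uv).ravel(),x0,loss="soft_l1")
    print("fit",s.x.round(4),"deg",np.degrees(s.x[2]).round(2),"res",np.array(s.fun).reshape(-1,2).round(1).tolist()); return s.x
def loc(p,w):
    C,S=np.cos(p[2]),np.sin(p[2]);d=np.array(w[:2])-p[:2];return np.array([C*d[0]+S*d[1],-S*d[0]+C*d[1]])
def wor(p,l):
    C,S=np.cos(p[2]),np.sin(p[2]);return np.array([p[0]+C*l[0]-S*l[1],p[1]+S*l[0]+C*l[1]])
E
python3 - <<'E'
from h import *
b=viewer.capture("top")
q=lambda u,v:[(u+.5)/5-.5+120,(v+.5)/5-.5+180]
cl=fit(b,[(.12,.09,.018),(.12,-.09,.018),(-.13,-.09,.018),(-.13,.09,.018)],[q(162,100),q(500,38),q(585,505),q(233,577)],[.53,.2,.17])
print("panel corners local",[loc(cl,ray(b,q(*p),.038)).round(4).tolist() for p in [(288,122),(388,105),(412,270),(315,285)]])
print("cursor local",loc(cl,ray(b,q(546,355),.028)).round(4),"pointer",[loc(cl,ray(b,q(508,280),z)).round(4).tolist() for z in (.03,.04)])
print("grip",loc(cl,ray(b,q(362,335),.08)).round(4))
red=lambda im:((im[...,0]>150)&(im[...,1]<90)&(im[...,2]<90))
im=b["image"].astype(int);m=red(im);m[:,:225]=0;m[:,235:]=0;m[:240]=0;m[:264]&=True;v,u=np.nonzero(m[:265]);print("red",u.mean(),v.mean(),len(u),loc(cl,ray(b,(u.mean(),v.mean()),.026)).round(4))
tr=fit(b,[(.125,.095,.022),(.125,-.095,.022),(-.125,-.095,.022),(-.125,.095,.022)],[(314,193),(385,188),(397,284),(324,288)],[.53,-.2,.08])
print("tray spot",wor(tr,(-.04,0)),"clamp panel grip",wor(cl,(.03,0)))
cv2.imwrite("pics/t0d.png",cv2.resize(b["image"][175:300,300:420,::-1],None,fx=4.8,fy=4.8))
E
```

```text
fit [0.5311 0.2054 0.202 ] deg 11.57 res [[-0.7, -0.5], [0.4, -0.9], [0.6, 0.6], [-0.3, 0.6]]
panel corners local [[0.0898, 0.0232], [0.0888, -0.0279], [0.0028, -0.0258], [0.0047, 0.0229]]
cursor local [-0.0513 -0.0835] pointer [[-0.0103, -0.0715], [-0.0117, -0.0723]]
grip [-0.0302 -0.0023]
red 229.0 250.66666666666666 9 [-0.0513 -0.0839]
fit [ 0.5341 -0.2094  0.0802] deg 4.59 res [[-0.1, -0.3], [0.5, -0.2], [0.4, -0.4], [-1.0, 1.5]]
tray spot [ 0.49423282 -0.21262302] clamp panel grip [0.56044765 0.21139248]
```

View pics/t0d.png

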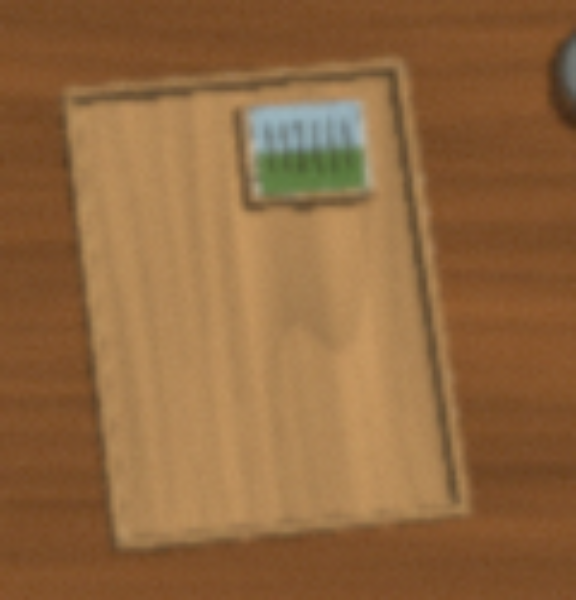

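```bash
cat >> h.py <<'E'
CL=np.array([.5311,.2054,.202]);TR=np.array([.5341,-.2094,.0802])
from scipy.spatial.transform import Rotation as Ro
def go(xy,z,yaw):
    s=r.sense();R=np.array(s["ee_rot"]);y=np.array([-np.sin(yaw),np.cos(yaw),0]);x=np.array([0,0,-1.]);T=np.c_[x,y,np.cross(x,y)]
    d=R.T@(np.r_[xy,z]-s["tcp_pos"]);w=Ro.from_matrix(R.T@T).as_rotvec()
    print("t",round(s["time_s"],2),"tcp",np.round(s["tcp_pos"],4),"F",np.round(s["wrist_force"],1),"g",round(s["gripper_width"],3),"target",np.round(np.r_[xy,z],4));print("txyz",(d/.75).round(4),"axyz",(w/np.pi).round(4),"rows",round(np.linalg.norm(d)/.0417,1))
E
python3 - <<'E'
from h import *
go(wor(CL,(.03,-.002)),.20,CL[2])
E
```

```text
t 1.55 tcp [ 0.2582 -0.5692  0.2415] F [-0.5  0.6 -0.1] g 1.003 target [0.5609 0.2095 0.2   ]
txyz [0.0554 0.7787 0.7964] axyz [ 0.0712  0.     -0.    ] rows 20.1
```

Request:
play_rows:
  commands:
    - {"fingers": -1, "tx": 0, "ty": 0.1864, "tz": 0.1907, "ax": 0.0712, "ay": 0, "az": 0}
    - {"fingers": -1, "tx": 0, "ty": 0.1864, "tz": 0.1907, "ax": 0.0712, "ay": 0, "az": 0}
    - {"fingers": -1, "tx": 0, "ty": 0.1864, "tz": 0.1907, "ax": 0.0712, "ay": 0, "az": 0}
    - {"fingers": -1, "tx": 0, "ty": 0.1864, "tz": 0.1907, "ax": 0.0712, "ay": 0, "az": 0}
    - {"fingers": -1, "tx": 0, "ty": 0.1864, "tz": 0.1907, "ax": 0.0712, "ay": 0, "az": 0}

```text
time_s: 1.97
tcp_pos: [0.331, -0.3806, 0.2417]
ee_rot: [[0.0, -0.201, 0.98], [0.0, 0.98, 0.201], [-1.0, -0.0, 0.0]]
wrist_force: [0.5, 0.2, -0.1]
gripper_width: 0.997
```

Request:
play_rows:
  commands:
    - {"fingers": -1, "tx": 0, "ty": 0.224, "tz": 0.1446, "ax": 0, "ay": 0, "az": 0}
    - {"fingers": -1, "tx": 0, "ty": 0.224, "tz": 0.1446, "ax": 0, "ay": 0, "az": 0}
    - {"fingers": -1, "tx": 0, "ty": 0.224, "tz": 0.1446, "ax": 0, "ay": 0, "az": 0}
    - {"fingers": -1, "tx": 0, "ty": 0.224, "tz": 0.1446, "ax": 0, "ay": 0, "az": 0}
    - {"fingers": -1, "tx": 0, "ty": 0.224, "tz": 0.1446, "ax": 0, "ay": 0, "az": 0}

```text
time_s: 2.38
tcp_pos: [0.4037, -0.1941, 0.242]
ee_rot: [[0.001, -0.202, 0.979], [-0.0, 0.979, 0.202], [-1.0, -0.0, 0.001]]
wrist_force: [1.4, -0.1, -0.3]
gripper_width: 1.003
```

Request:
play_rows:
  commands:
    - {"fingers": -1, "tx": 0, "ty": 0.224, "tz": 0.1446, "ax": 0, "ay": 0, "az": 0}
    - {"fingers": -1, "tx": 0, "ty": 0.224, "tz": 0.1446, "ax": 0, "ay": 0, "az": 0}
    - {"fingers": -1, "tx": 0, "ty": 0.224, "tz": 0.1446, "ax": 0, "ay": 0, "az": 0}
    - {"fingers": -1, "tx": 0, "ty": 0.224, "tz": 0.1446, "ax": 0, "ay": 0, "az": 0}
    - {"fingers": -1, "tx": 0, "ty": 0.224, "tz": 0.1446, "ax": 0, "ay": 0, "az": 0}

```text
time_s: 2.8
tcp_pos: [0.4764, -0.0074, 0.2421]
ee_rot: [[0.002, -0.202, 0.979], [0.0, 0.979, 0.202], [-1.0, 0.0, 0.002]]
wrist_force: [1.0, -0.2, -0.3]
gripper_width: 0.999
```

Run:
```python
from h import *
go(wor(CL,(.03,-.002)),.12,CL[2])
```

```text
t 2.8 tcp [ 0.4764 -0.0074  0.2421] F [ 1.  -0.2 -0.3] g 0.999 target [0.5609 0.2095 0.12  ]
txyz [0.163  0.2603 0.1685] axyz [ 0.0006  0.0005 -0.    ] rows 6.3
```

Request:
play_rows:
  commands:
    - {"fingers": -1, "tx": 0, "ty": 0.26, "tz": 0.1685, "ax": 0, "ay": 0, "az": 0}
    - {"fingers": -1, "tx": 0, "ty": 0.26, "tz": 0.1685, "ax": 0, "ay": 0, "az": 0}
    - {"fingers": -1, "tx": 0, "ty": 0.26, "tz": 0.1685, "ax": 0, "ay": 0, "az": 0}
    - {"fingers": -1, "tx": 0, "ty": 0.26, "tz": 0.1685, "ax": 0, "ay": 0, "az": 0}
    - {"fingers": -1, "tx": 0, "ty": 0.26, "tz": 0.1685, "ax": 0, "ay": 0, "az": 0}

```text
time_s: 3.22
tcp_pos: [0.552, 0.1861, 0.2418]
ee_rot: [[0.001, -0.201, 0.98], [0.0, 0.98, 0.201], [-1.0, 0.0, 0.001]]
wrist_force: [1.1, -1.0, 1.0]
gripper_width: 0.995
```

Request:
play_rows:
  commands:
    - {"fingers": -1, "tx": 0.163, "ty": 0.0, "tz": 0, "ax": 0, "ay": 0, "az": 0}
    - {"fingers": -1, "tx": 0.163, "ty": 0, "tz": 0, "ax": 0, "ay": 0, "az": 0}
    - {"fingers": -1, "tx": 0.163, "ty": 0, "tz": 0, "ax": 0, "ay": 0, "az": 0}
    - {"fingers": -1, "tx": 0.163, "ty": 0, "tz": 0, "ax": 0, "ay": 0, "az": 0}

```text
time_s: 3.55
tcp_pos: [0.5465, 0.1817, 0.1112]
ee_rot: [[-0.015, -0.199, 0.98], [-0.007, 0.98, 0.199], [-1.0, -0.004, -0.016]]
wrist_force: [-2.1, -1.0, -0.4]
gripper_width: 1.001
```

Run:
```python
from h import *
go(wor(CL,(.03,-.002)),.042,CL[2])
a=viewer.capture("scene");b=viewer.capture("top")
A=cv2.resize(a["image"][120:240,230:390,::-1],None,fx=2.5*2,fy=5);cv2.imwrite("pics/s1.png",A)
```

```text
t 3.55 tcp [0.5465 0.1817 0.1112] F [-2.1 -1.  -0.4] g 1.001 target [0.5609 0.2095 0.042 ]
txyz [0.0917 0.0328 0.0277] axyz [-0.0005 -0.0052  0.0013] rows 1.8
```

View pics/s1.png

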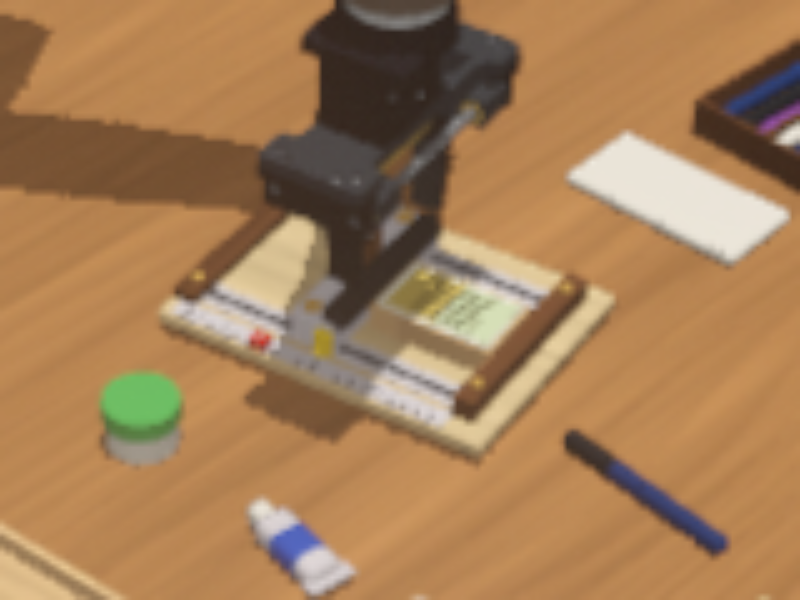

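The view shows the gripper above the clamp with the panel at crop (450,300), the jaw behind it and nothing touched. Next I let the arm settle and check.

Request:
play_rows:
  commands:
    - {"fingers": -1, "tx": 0, "ty": 0, "tz": 0, "ax": 0, "ay": 0, "az": 0}
    - {"fingers": -1, "tx": 0, "ty": 0, "tz": 0, "ax": 0, "ay": 0, "az": 0}

```text
time_s: 3.82
tcp_pos: [0.5535, 0.1848, 0.1226]
ee_rot: [[0.006, -0.201, 0.98], [0.003, 0.98, 0.201], [-1.0, 0.002, 0.006]]
wrist_force: [-0.2, -0.3, 0.7]
gripper_width: 1.004
```

Run:
```python
from h import *
go(wor(CL,(.03,-.002)),.042,CL[2])
```

```text
t 3.82 tcp [0.5535 0.1848 0.1226] F [-0.2 -0.3  0.7] g 1.004 target [0.5609 0.2095 0.042 ]
txyz [0.1077 0.0301 0.0156] axyz [ 0.0001  0.0019 -0.0006] rows 2.0
```

Request:
play_rows:
  commands:
    - {"fingers": -1, "tx": 0, "ty": 0.015, "tz": 0.008, "ax": 0, "ay": 0, "az": 0}
    - {"fingers": -1, "tx": 0, "ty": 0.03, "tz": 0.0156, "ax": 0, "ay": 0, "az": 0}
    - {"fingers": -1, "tx": 0, "ty": 0.03, "tz": 0.0156, "ax": 0, "ay": 0, "az": 0}
    - {"fingers": -1, "tx": 0, "ty": 0.03, "tz": 0.0156, "ax": 0, "ay": 0, "az": 0}
    - {"fingers": -1, "tx": 0, "ty": 0.03, "tz": 0.0156, "ax": 0, "ay": 0, "az": 0}

```text
time_s: 4.23
tcp_pos: [0.5585, 0.2088, 0.1195]
ee_rot: [[0.0, -0.201, 0.98], [0.0, 0.98, 0.201], [-1.0, 0.0, 0.0]]
wrist_force: [0.0, -0.0, -0.7]
gripper_width: 1.002
```

Run:
```python
from h import *
go(wor(CL,(.03,-.002)),.042,CL[2])
```

```text
t 4.23 tcp [0.5585 0.2088 0.1195] F [ 0.  -0.  -0.7] g 1.002 target [0.5609 0.2095 0.042 ]
txyz [0.1034 0.0003 0.0032] axyz [ 0.0002  0.0001 -0.0001] rows 1.9
```

Request:
play_rows:
  commands:
    - {"fingers": -1, "tx": 0.03, "ty": 0, "tz": 0.003, "ax": 0, "ay": 0, "az": 0}
    - {"fingers": -1, "tx": 0.06, "ty": 0, "tz": 0.003, "ax": 0, "ay": 0, "az": 0}
    - {"fingers": -1, "tx": 0.085, "ty": 0, "tz": 0.003, "ax": 0, "ay": 0, "az": 0}
    - {"fingers": -1, "tx": 0.103, "ty": 0, "tz": 0.003, "ax": 0, "ay": 0, "az": 0}
    - {"fingers": -1, "tx": 0.103, "ty": 0, "tz": 0.003, "ax": 0, "ay": 0, "az": 0}

```text
time_s: 4.65
tcp_pos: [0.5587, 0.2073, 0.0389]
ee_rot: [[-0.006, -0.2, 0.98], [-0.003, 0.98, 0.2], [-1.0, -0.002, -0.006]]
wrist_force: [-1.0, -0.2, -1.3]
gripper_width: 0.998
```

Request:
play_rows:
  commands:
    - {"fingers": 1, "tx": 0, "ty": 0, "tz": 0, "ax": 0, "ay": 0, "az": 0}
    - {"fingers": 1, "tx": 0, "ty": 0, "tz": 0, "ax": 0, "ay": 0, "az": 0}
    - {"fingers": 1, "tx": 0, "ty": 0, "tz": 0, "ax": 0, "ay": 0, "az": 0}
    - {"fingers": 1, "tx": 0, "ty": 0, "tz": 0, "ax": 0, "ay": 0, "az": 0}
    - {"fingers": 1, "tx": 0, "ty": 0, "tz": 0, "ax": 0, "ay": 0, "az": 0}

```text
time_s: 5.07
tcp_pos: [0.5612, 0.209, 0.043]
ee_rot: [[0.001, -0.201, 0.98], [0.001, 0.98, 0.201], [-1.0, 0.001, 0.002]]
wrist_force: [-0.9, 0.2, 0.3]
gripper_width: 0.705
```

Request:
play_rows:
  commands:
    - {"fingers": 1, "tx": 0, "ty": 0, "tz": 0, "ax": 0, "ay": 0, "az": 0}
    - {"fingers": 1, "tx": 0, "ty": 0, "tz": 0, "ax": 0, "ay": 0, "az": 0}

```text
time_s: 5.23
tcp_pos: [0.561, 0.2092, 0.0428]
ee_rot: [[0.001, -0.201, 0.98], [0.001, 0.98, 0.201], [-1.0, 0.001, 0.001]]
wrist_force: [-1.7, 0.9, 2.9]
gripper_width: 0.644
```

Width 0.644 × 87 mm = 56 mm, so the panel is gripped. I let the grip build, then lift straight up slowly.

Request:
play_rows:
  commands:
    - {"fingers": 1, "tx": 0, "ty": 0, "tz": 0, "ax": 0, "ay": 0, "az": 0}
    - {"fingers": 1, "tx": 0, "ty": 0, "tz": 0, "ax": 0, "ay": 0, "az": 0}
    - {"fingers": 1, "tx": -0.002, "ty": 0, "tz": 0, "ax": 0, "ay": 0, "az": 0}
    - {"fingers": 1, "tx": -0.004, "ty": 0, "tz": 0, "ax": 0, "ay": 0, "az": 0}
    - {"fingers": 1, "tx": -0.006, "ty": 0, "tz": 0, "ax": 0, "ay": 0, "az": 0}

```text
time_s: 5.65
tcp_pos: [0.561, 0.2088, 0.0453]
ee_rot: [[0.0, -0.201, 0.98], [0.0, 0.98, 0.201], [-1.0, -0.0, 0.0]]
wrist_force: [4.4, 1.5, -6.9]
gripper_width: 0.639
```

Request:
play_rows:
  commands:
    - {"fingers": 1, "tx": -0.004, "ty": 0, "tz": 0, "ax": 0, "ay": 0, "az": 0}
    - {"fingers": 1, "tx": -0.008, "ty": 0, "tz": 0, "ax": 0, "ay": 0, "az": 0}
    - {"fingers": 1, "tx": -0.012, "ty": 0, "tz": 0, "ax": 0, "ay": 0, "az": 0}
    - {"fingers": 1, "tx": -0.016, "ty": 0, "tz": 0, "ax": 0, "ay": 0, "az": 0}
    - {"fingers": 1, "tx": -0.02, "ty": 0, "tz": 0, "ax": 0, "ay": 0, "az": 0}

```text
time_s: 6.07
tcp_pos: [0.5612, 0.2088, 0.0624]
ee_rot: [[0.001, -0.201, 0.98], [0.0, 0.98, 0.201], [-1.0, 0.0, 0.001]]
wrist_force: [3.0, 0.5, -3.1]
gripper_width: 0.64
```

Request:
play_rows:
  commands:
    - {"fingers": 1, "tx": -0.01, "ty": 0, "tz": 0, "ax": 0, "ay": 0, "az": 0}
    - {"fingers": 1, "tx": -0.025, "ty": 0, "tz": 0, "ax": 0, "ay": 0, "az": 0}
    - {"fingers": 1, "tx": -0.045, "ty": 0, "tz": 0, "ax": 0, "ay": 0, "az": 0}
    - {"fingers": 1, "tx": -0.07, "ty": 0, "tz": 0, "ax": 0, "ay": 0, "az": 0}
    - {"fingers": 1, "tx": -0.1, "ty": 0, "tz": 0, "ax": 0, "ay": 0, "az": 0}

```text
time_s: 6.48
tcp_pos: [0.5588, 0.2078, 0.1373]
ee_rot: [[-0.005, -0.2, 0.98], [-0.003, 0.98, 0.2], [-1.0, -0.002, -0.005]]
wrist_force: [0.6, -0.1, -0.5]
gripper_width: 0.641
```

Request:
play_rows:
  commands:
    - {"fingers": 1, "tx": -0.03, "ty": 0, "tz": 0, "ax": 0, "ay": 0, "az": 0}
    - {"fingers": 1, "tx": -0.05, "ty": 0, "tz": 0, "ax": 0, "ay": 0, "az": 0}
    - {"fingers": 1, "tx": -0.05, "ty": 0, "tz": 0, "ax": 0, "ay": 0, "az": 0}
    - {"fingers": 1, "tx": -0.05, "ty": 0, "tz": 0, "ax": 0, "ay": 0, "az": 0}

```text
time_s: 6.82
tcp_pos: [0.56, 0.2086, 0.1753]
ee_rot: [[-0.0, -0.2, 0.98], [0.001, 0.98, 0.2], [-1.0, 0.001, 0.0]]
wrist_force: [0.2, -0.2, -2.1]
gripper_width: 0.641
```

Run:
```python
from h import *
go(wor(TR,(-.055,0)),.165,TR[2])
a=viewer.capture("scene")
cv2.imwrite("pics/s2.png",cv2.resize(a["image"][80:240,230:390,::-1],None,fx=3.7,fy=3.7))
```

```text
t 6.82 tcp [0.56   0.2086 0.1753] F [ 0.2 -0.2 -2.1] g 0.641 target [ 0.4793 -0.2138  0.165 ]
txyz [ 0.0132 -0.5302 -0.2183] axyz [ 0.0387  0.     -0.0003] rows 10.3
```

View pics/s2.png

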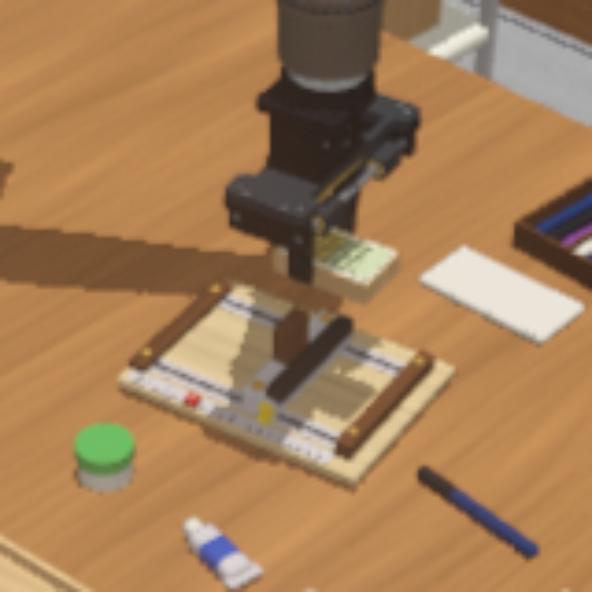

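The panel hangs level in the fingers at crop (345,270), clear of the jaw, which has run home. Next I carry it to the tray.

Request:
play_rows:
  commands:
    - {"fingers": 1, "tx": 0, "ty": -0.03, "tz": -0.0124, "ax": 0.01, "ay": 0, "az": 0}
    - {"fingers": 1, "tx": 0, "ty": -0.075, "tz": -0.031, "ax": 0.02, "ay": 0, "az": 0}
    - {"fingers": 1, "tx": 0, "ty": -0.125, "tz": -0.0515, "ax": 0.03, "ay": 0, "az": 0}
    - {"fingers": 1, "tx": 0, "ty": -0.175, "tz": -0.072, "ax": 0.0387, "ay": 0, "az": 0}
    - {"fingers": 1, "tx": 0, "ty": -0.225, "tz": -0.0926, "ax": 0.0387, "ay": 0, "az": 0}

```text
time_s: 7.28
tcp_pos: [0.5243, 0.0277, 0.1723]
ee_rot: [[-0.005, -0.08, 0.997], [-0.001, 0.997, 0.08], [-1.0, -0.001, -0.005]]
wrist_force: [0.4, -0.0, -1.3]
gripper_width: 0.642
```

Run:
```python
from h import *
go(wor(TR,(-.055,0)),.165,TR[2])
```

```text
t 7.28 tcp [0.5243 0.0277 0.1723] F [ 0.4 -0.  -1.3] g 0.642 target [ 0.4793 -0.2138  0.165 ]
txyz [ 0.0104 -0.3162 -0.0857] axyz [ 0.     -0.0015  0.0003] rows 5.9
```

Request:
play_rows:
  commands:
    - {"fingers": 1, "tx": 0, "ty": -0.05, "tz": -0.0135, "ax": 0, "ay": 0, "az": 0}
    - {"fingers": 1, "tx": 0, "ty": -0.1, "tz": -0.027, "ax": 0, "ay": 0, "az": 0}
    - {"fingers": 1, "tx": 0, "ty": -0.15, "tz": -0.04, "ax": 0, "ay": 0, "az": 0}
    - {"fingers": 1, "tx": 0, "ty": -0.2, "tz": -0.054, "ax": 0, "ay": 0, "az": 0}
    - {"fingers": 1, "tx": 0, "ty": -0.24, "tz": -0.065, "ax": 0, "ay": 0, "az": 0}

```text
time_s: 7.7
tcp_pos: [0.4899, -0.1559, 0.1725]
ee_rot: [[-0.005, -0.079, 0.997], [0.0, 0.997, 0.079], [-1.0, 0.001, -0.005]]
wrist_force: [0.2, 0.4, -0.9]
gripper_width: 0.641
```

Request:
play_rows:
  commands:
    - {"fingers": 1, "tx": 0, "ty": -0.03, "tz": -0.009, "ax": 0, "ay": 0, "az": 0}
    - {"fingers": 1, "tx": 0, "ty": -0.05, "tz": -0.014, "ax": 0, "ay": 0, "az": 0}
    - {"fingers": 1, "tx": 0, "ty": -0.06, "tz": -0.016, "ax": 0, "ay": 0, "az": 0}
    - {"fingers": 1, "tx": 0, "ty": -0.06, "tz": -0.016, "ax": 0, "ay": 0, "az": 0}
    - {"fingers": 1, "tx": 0, "ty": -0.06, "tz": -0.016, "ax": 0, "ay": 0, "az": 0}

```text
time_s: 8.12
tcp_pos: [0.4836, -0.1993, 0.1731]
ee_rot: [[-0.002, -0.08, 0.997], [0.001, 0.997, 0.08], [-1.0, 0.001, -0.002]]
wrist_force: [-0.0, 0.3, -0.6]
gripper_width: 0.641
```

Run:
```python
from h import *
go(wor(TR,(-.055,0)),.032,TR[2])
b=viewer.capture("top");a=viewer.capture("scene")
cv2.imwrite("pics/m3.png",cv2.resize(np.hstack([b["image"][150:310,300:460,::-1],a["image"][150:310,140:300,::-1]]),None,fx=2.5,fy=2.5))
```

```text
t 8.12 tcp [ 0.4836 -0.1993  0.1731] F [-0.   0.3 -0.6] g 0.641 target [ 0.4793 -0.2138  0.032 ]
txyz [ 0.1882 -0.0189 -0.0069] axyz [-0.0001 -0.0007 -0.0002] rows 3.4
```

View pics/m3.png

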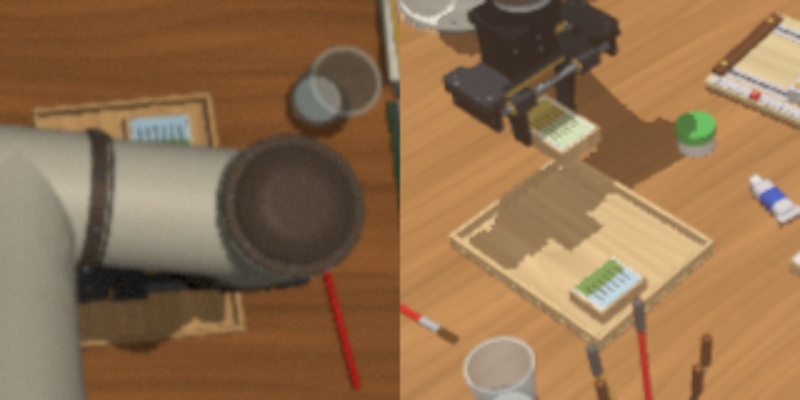

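The panel is still level in the fingers above the tray's free half (right view, around (560,125)). Now I lower it.

Request:
play_rows:
  commands:
    - {"fingers": 1, "tx": 0.03, "ty": -0.018, "tz": -0.007, "ax": 0, "ay": 0, "az": 0}
    - {"fingers": 1, "tx": 0.07, "ty": -0.018, "tz": -0.007, "ax": 0, "ay": 0, "az": 0}
    - {"fingers": 1, "tx": 0.11, "ty": -0.018, "tz": -0.007, "ax": 0, "ay": 0, "az": 0}
    - {"fingers": 1, "tx": 0.14, "ty": -0.018, "tz": -0.007, "ax": 0, "ay": 0, "az": 0}
    - {"fingers": 1, "tx": 0.16, "ty": -0.018, "tz": -0.007, "ax": 0, "ay": 0, "az": 0}

```text
time_s: 8.63
tcp_pos: [0.4789, -0.2121, 0.0517]
ee_rot: [[-0.004, -0.082, 0.997], [0.001, 0.997, 0.082], [-1.0, 0.001, -0.004]]
wrist_force: [0.2, -0.6, -2.1]
gripper_width: 0.639
```

Request:
play_rows:
  commands:
    - {"fingers": 1, "tx": 0.004, "ty": 0, "tz": 0, "ax": 0, "ay": 0, "az": 0}
    - {"fingers": 1, "tx": 0.008, "ty": 0, "tz": 0, "ax": 0, "ay": 0, "az": 0}
    - {"fingers": 1, "tx": 0.01, "ty": 0, "tz": 0, "ax": 0, "ay": 0, "az": 0}
    - {"fingers": 1, "tx": 0.01, "ty": 0, "tz": 0, "ax": 0, "ay": 0, "az": 0}
    - {"fingers": 1, "tx": 0.01, "ty": 0, "tz": 0, "ax": 0, "ay": 0, "az": 0}

```text
time_s: 9.05
tcp_pos: [0.4809, -0.2134, 0.0477]
ee_rot: [[0.002, -0.081, 0.997], [-0.0, 0.997, 0.081], [-1.0, -0.001, 0.002]]
wrist_force: [-0.6, -1.5, -0.4]
gripper_width: 0.641
```

Run:
```python
from h import *
go(wor(TR,(-.055,0)),.032,TR[2])
```

```text
t 9.05 tcp [ 0.4809 -0.2134  0.0477] F [-0.6 -1.5 -0.4] g 0.641 target [ 0.4793 -0.2138  0.032 ]
txyz [ 0.0209 -0.0003 -0.0022] axyz [0.0003 0.0007 0.0002] rows 0.4
```

Request:
play_rows:
  commands:
    - {"fingers": 1, "tx": 0.004, "ty": 0, "tz": 0, "ax": 0, "ay": 0, "az": 0}
    - {"fingers": 1, "tx": 0.008, "ty": 0, "tz": 0, "ax": 0, "ay": 0, "az": 0}
    - {"fingers": 1, "tx": 0.012, "ty": 0, "tz": 0, "ax": 0, "ay": 0, "az": 0}
    - {"fingers": 1, "tx": 0.014, "ty": 0, "tz": 0, "ax": 0, "ay": 0, "az": 0}
    - {"fingers": 1, "tx": 0.014, "ty": 0, "tz": 0, "ax": 0, "ay": 0, "az": 0}

```text
time_s: 9.47
tcp_pos: [0.4796, -0.2135, 0.0356]
ee_rot: [[-0.001, -0.08, 0.997], [0.0, 0.997, 0.08], [-1.0, 0.0, -0.001]]
wrist_force: [0.3, -0.1, -0.7]
gripper_width: 0.643
```

Request:
play_rows:
  commands:
    - {"fingers": 1, "tx": 0.001, "ty": 0, "tz": 0, "ax": 0, "ay": 0, "az": 0}
    - {"fingers": 1, "tx": 0.002, "ty": 0, "tz": 0, "ax": 0, "ay": 0, "az": 0}
    - {"fingers": 1, "tx": 0.003, "ty": 0, "tz": 0, "ax": 0, "ay": 0, "az": 0}
    - {"fingers": 1, "tx": 0.003, "ty": 0, "tz": 0, "ax": 0, "ay": 0, "az": 0}
    - {"fingers": 1, "tx": 0.003, "ty": 0, "tz": 0, "ax": 0, "ay": 0, "az": 0}

```text
time_s: 9.88
tcp_pos: [0.48, -0.2135, 0.0338]
ee_rot: [[-0.0, -0.08, 0.997], [0.0, 0.997, 0.08], [-1.0, 0.0, -0.0]]
wrist_force: [1.1, 0.5, -0.3]
gripper_width: 0.637
```

Request:
play_rows:
  commands:
    - {"fingers": 1, "tx": 0.001, "ty": 0, "tz": 0, "ax": 0, "ay": 0, "az": 0}
    - {"fingers": 1, "tx": 0.002, "ty": 0, "tz": 0, "ax": 0, "ay": 0, "az": 0}
    - {"fingers": 1, "tx": 0.0025, "ty": 0, "tz": 0, "ax": 0, "ay": 0, "az": 0}
    - {"fingers": 1, "tx": 0.0025, "ty": 0, "tz": 0, "ax": 0, "ay": 0, "az": 0}

```text
time_s: 10.22
tcp_pos: [0.4799, -0.2135, 0.0318]
ee_rot: [[-0.0, -0.08, 0.997], [0.0, 0.997, 0.08], [-1.0, 0.0, -0.0]]
wrist_force: [-0.0, -0.2, -0.8]
gripper_width: 0.643
```

Request:
play_rows:
  commands:
    - {"fingers": 1, "tx": 0.001, "ty": 0, "tz": 0, "ax": 0, "ay": 0, "az": 0}
    - {"fingers": 1, "tx": 0.0015, "ty": 0, "tz": 0, "ax": 0, "ay": 0, "az": 0}
    - {"fingers": 1, "tx": 0.0015, "ty": 0, "tz": 0, "ax": 0, "ay": 0, "az": 0}
    - {"fingers": 1, "tx": 0.0015, "ty": 0, "tz": 0, "ax": 0, "ay": 0, "az": 0}

```text
time_s: 10.55
tcp_pos: [0.48, -0.2135, 0.0308]
ee_rot: [[0.0, -0.08, 0.997], [-0.0, 0.997, 0.08], [-1.0, -0.0, 0.0]]
wrist_force: [-0.7, 0.8, -0.4]
gripper_width: 0.637
```

Request:
play_rows:
  commands:
    - {"fingers": 1, "tx": 0.001, "ty": 0, "tz": 0, "ax": 0, "ay": 0, "az": 0}
    - {"fingers": 1, "tx": 0.0015, "ty": 0, "tz": 0, "ax": 0, "ay": 0, "az": 0}
    - {"fingers": 1, "tx": 0.0015, "ty": 0, "tz": 0, "ax": 0, "ay": 0, "az": 0}
    - {"fingers": 1, "tx": 0.0015, "ty": 0, "tz": 0, "ax": 0, "ay": 0, "az": 0}

```text
time_s: 10.88
tcp_pos: [0.4801, -0.2135, 0.0308]
ee_rot: [[0.0, -0.081, 0.997], [-0.0, 0.997, 0.081], [-1.0, -0.0, 0.0]]
wrist_force: [-1.7, 1.0, 7.1]
gripper_width: 0.637
```

Request:
play_rows:
  commands:
    - {"fingers": 1, "tx": 0.001, "ty": 0, "tz": 0, "ax": 0, "ay": 0, "az": 0}
    - {"fingers": 1, "tx": 0.001, "ty": 0, "tz": 0, "ax": 0, "ay": 0, "az": 0}
    - {"fingers": 1, "tx": 0.001, "ty": 0, "tz": 0, "ax": 0, "ay": 0, "az": 0}

```text
time_s: 11.13
tcp_pos: [0.4801, -0.2135, 0.0307]
ee_rot: [[0.0, -0.081, 0.997], [-0.0, 0.997, 0.081], [-1.0, -0.0, 0.0]]
wrist_force: [-3.9, 2.2, 12.6]
gripper_width: 0.645
```

Contact shows as 12 N upward. I back off slightly and open the fingers.

Request:
play_rows:
  commands:
    - {"fingers": 1, "tx": -0.0015, "ty": 0, "tz": 0, "ax": 0, "ay": 0, "az": 0}
    - {"fingers": -1, "tx": -0.0015, "ty": 0, "tz": 0, "ax": 0, "ay": 0, "az": 0}
    - {"fingers": -1, "tx": -0.0015, "ty": 0, "tz": 0, "ax": 0, "ay": 0, "az": 0}
    - {"fingers": -1, "tx": -0.0015, "ty": 0, "tz": 0, "ax": 0, "ay": 0, "az": 0}
    - {"fingers": -1, "tx": -0.0015, "ty": 0, "tz": 0, "ax": 0, "ay": 0, "az": 0}

```text
time_s: 11.55
tcp_pos: [0.48, -0.2135, 0.0298]
ee_rot: [[-0.0, -0.08, 0.997], [0.0, 0.997, 0.08], [-1.0, 0.0, -0.0]]
wrist_force: [-0.0, -0.1, 0.3]
gripper_width: 0.858
```

Request:
play_rows:
  commands:
    - {"fingers": -1, "tx": 0, "ty": 0, "tz": 0, "ax": 0, "ay": 0, "az": 0}
    - {"fingers": -1, "tx": 0, "ty": 0, "tz": 0, "ax": 0, "ay": 0, "az": 0}
    - {"fingers": -1, "tx": 0, "ty": 0, "tz": 0, "ax": 0, "ay": 0, "az": 0}
    - {"fingers": -1, "tx": 0, "ty": 0, "tz": 0, "ax": 0, "ay": 0, "az": 0}
    - {"fingers": -1, "tx": 0, "ty": 0, "tz": 0, "ax": 0, "ay": 0, "az": 0}

```text
time_s: 11.97
tcp_pos: [0.48, -0.2135, 0.03]
ee_rot: [[-0.0, -0.08, 0.997], [0.0, 0.997, 0.08], [-1.0, 0.0, -0.0]]
wrist_force: [-0.8, 0.3, -0.1]
gripper_width: 0.994
```

Request:
play_rows:
  commands:
    - {"fingers": -1, "tx": -0.03, "ty": 0, "tz": 0, "ax": 0, "ay": 0, "az": 0}
    - {"fingers": -1, "tx": -0.07, "ty": 0, "tz": 0, "ax": 0, "ay": 0, "az": 0}
    - {"fingers": -1, "tx": -0.11, "ty": 0, "tz": 0, "ax": 0, "ay": 0, "az": 0}
    - {"fingers": -1, "tx": -0.16, "ty": 0, "tz": 0, "ax": 0, "ay": 0, "az": 0}
    - {"fingers": -1, "tx": -0.19, "ty": 0, "tz": 0, "ax": 0, "ay": 0, "az": 0}

```text
time_s: 12.38
tcp_pos: [0.4811, -0.2139, 0.1763]
ee_rot: [[0.005, -0.081, 0.997], [-0.002, 0.997, 0.081], [-1.0, -0.002, 0.004]]
wrist_force: [0.5, 0.2, -0.1]
gripper_width: 1.004
```

Run:
```python
from h import *
go(wor(CL,(-.001,-.002)),.165,CL[2])
a=viewer.capture("scene")
cv2.imwrite("pics/s4.png",cv2.resize(a["image"][150:320,110:330,::-1],None,fx=3.5,fy=3.5))
```

```text
t 12.38 tcp [ 0.4811 -0.2139  0.1763] F [ 0.5  0.2 -0.1] g 1.004 target [0.5305 0.2032 0.165 ]
txyz [0.0145 0.549  0.1107] axyz [-0.0384  0.0014  0.0007] rows 10.1
```

View pics/s4.png

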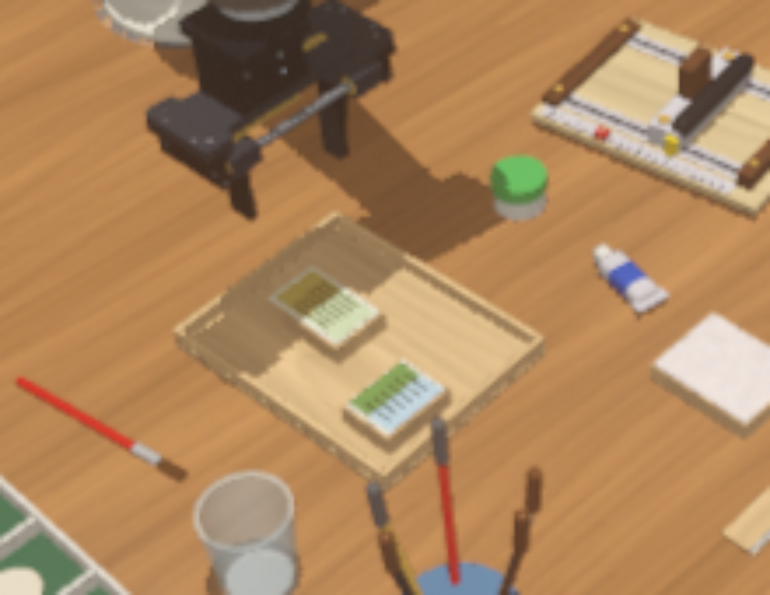

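The painting lies flat, picture up, in the free part of the tray at crop (330,310), and the fingers are clear. Next is the jaw.

Request:
play_rows:
  commands:
    - {"fingers": -1, "tx": 0, "ty": 0.05, "tz": 0.0101, "ax": -0.01, "ay": 0, "az": 0}
    - {"fingers": -1, "tx": 0, "ty": 0.1, "tz": 0.0202, "ax": -0.02, "ay": 0, "az": 0}
    - {"fingers": -1, "tx": 0, "ty": 0.15, "tz": 0.0302, "ax": -0.0384, "ay": 0, "az": 0}
    - {"fingers": -1, "tx": 0, "ty": 0.2, "tz": 0.0403, "ax": -0.0384, "ay": 0, "az": 0}
    - {"fingers": -1, "tx": 0, "ty": 0.25, "tz": 0.0504, "ax": -0.0384, "ay": 0, "az": 0}

```text
time_s: 12.85
tcp_pos: [0.5023, -0.022, 0.1725]
ee_rot: [[0.0, -0.199, 0.98], [0.0, 0.98, 0.199], [-1.0, 0.0, 0.0]]
wrist_force: [0.3, 0.1, 0.2]
gripper_width: 1.002
```

Run:
```python
from h import *
go(wor(CL,(-.001,-.002)),.165,CL[2])
```

```text
t 12.85 tcp [ 0.5023 -0.022   0.1725] F [0.3 0.1 0.2] g 1.002 target [0.5305 0.2032 0.165 ]
txyz [0.01   0.2867 0.0968] axyz [-0.0004  0.     -0.    ] rows 5.4
```

Request:
play_rows:
  commands:
    - {"fingers": -1, "tx": 0, "ty": 0.05, "tz": 0.0169, "ax": 0, "ay": 0, "az": 0}
    - {"fingers": -1, "tx": 0, "ty": 0.1, "tz": 0.0338, "ax": 0, "ay": 0, "az": 0}
    - {"fingers": -1, "tx": 0, "ty": 0.15, "tz": 0.0506, "ax": 0, "ay": 0, "az": 0}
    - {"fingers": -1, "tx": 0, "ty": 0.2, "tz": 0.0675, "ax": 0, "ay": 0, "az": 0}
    - {"fingers": -1, "tx": 0, "ty": 0.24, "tz": 0.081, "ax": 0, "ay": 0, "az": 0}

```text
time_s: 13.27
tcp_pos: [0.5261, 0.1676, 0.1724]
ee_rot: [[0.0, -0.201, 0.98], [0.0, 0.98, 0.201], [-1.0, 0.0, 0.0]]
wrist_force: [1.0, -0.9, -0.3]
gripper_width: 1.0
```

Request:
play_rows:
  commands:
    - {"fingers": -1, "tx": 0, "ty": 0.025, "tz": 0.008, "ax": 0, "ay": 0, "az": 0}
    - {"fingers": -1, "tx": 0, "ty": 0.04, "tz": 0.014, "ax": 0, "ay": 0, "az": 0}
    - {"fingers": -1, "tx": 0, "ty": 0.04, "tz": 0.014, "ax": 0, "ay": 0, "az": 0}
    - {"fingers": -1, "tx": 0, "ty": 0.04, "tz": 0.014, "ax": 0, "ay": 0, "az": 0}
    - {"fingers": -1, "tx": 0, "ty": 0.04, "tz": 0.014, "ax": 0, "ay": 0, "az": 0}

```text
time_s: 13.68
tcp_pos: [0.5301, 0.1953, 0.1723]
ee_rot: [[-0.001, -0.199, 0.98], [-0.001, 0.98, 0.199], [-1.0, -0.0, -0.001]]
wrist_force: [0.6, -0.2, 1.3]
gripper_width: 0.998
```

Run:
```python
from h import *
go(wor(CL,(-.001,-.002)),.068,CL[2])
```

```text
t 13.68 tcp [0.5301 0.1953 0.1723] F [ 0.6 -0.2  1.3] g 0.998 target [0.5305 0.2032 0.068 ]
txyz [0.1391 0.0103 0.0028] axyz [-0.0006 -0.0003  0.0001] rows 2.5
```

Request:
play_rows:
  commands:
    - {"fingers": -1, "tx": 0.03, "ty": 0.01, "tz": 0.002, "ax": 0, "ay": 0, "az": 0}
    - {"fingers": -1, "tx": 0.07, "ty": 0.01, "tz": 0.002, "ax": 0, "ay": 0, "az": 0}
    - {"fingers": -1, "tx": 0.105, "ty": 0.01, "tz": 0.002, "ax": 0, "ay": 0, "az": 0}
    - {"fingers": -1, "tx": 0.13, "ty": 0.01, "tz": 0.002, "ax": 0, "ay": 0, "az": 0}
    - {"fingers": -1, "tx": 0.136, "ty": 0.01, "tz": 0.002, "ax": 0, "ay": 0, "az": 0}

```text
time_s: 14.1
tcp_pos: [0.5283, 0.2012, 0.0673]
ee_rot: [[-0.006, -0.197, 0.98], [-0.004, 0.98, 0.197], [-1.0, -0.002, -0.007]]
wrist_force: [-0.9, -0.9, 0.4]
gripper_width: 0.999
```

Request:
play_rows:
  commands:
    - {"fingers": 1, "tx": 0, "ty": 0, "tz": 0, "ax": 0, "ay": 0, "az": 0}
    - {"fingers": 1, "tx": 0, "ty": 0, "tz": 0, "ax": 0, "ay": 0, "az": 0}
    - {"fingers": 1, "tx": 0, "ty": 0, "tz": 0, "ax": 0, "ay": 0, "az": 0}
    - {"fingers": 1, "tx": 0, "ty": 0, "tz": 0, "ax": 0, "ay": 0, "az": 0}
    - {"fingers": 1, "tx": 0, "ty": 0, "tz": 0, "ax": 0, "ay": 0, "az": 0}

```text
time_s: 14.52
tcp_pos: [0.531, 0.2044, 0.0719]
ee_rot: [[0.002, -0.2, 0.98], [0.001, 0.98, 0.2], [-1.0, 0.001, 0.002]]
wrist_force: [0.9, -0.7, 0.1]
gripper_width: 0.712
```

Request:
play_rows:
  commands:
    - {"fingers": 1, "tx": 0, "ty": 0, "tz": 0, "ax": 0, "ay": 0, "az": 0}
    - {"fingers": 1, "tx": 0, "ty": 0, "tz": 0, "ax": 0, "ay": 0, "az": 0}
    - {"fingers": 1, "tx": 0, "ty": 0, "tz": 0, "ax": 0, "ay": 0, "az": 0}
    - {"fingers": 1, "tx": 0, "ty": 0, "tz": 0, "ax": 0, "ay": 0, "az": 0}
    - {"fingers": 1, "tx": 0, "ty": 0, "tz": 0, "ax": 0, "ay": 0, "az": 0}

```text
time_s: 14.93
tcp_pos: [0.5304, 0.2048, 0.0708]
ee_rot: [[0.0, -0.2, 0.98], [0.001, 0.98, 0.2], [-1.0, 0.001, 0.001]]
wrist_force: [-1.6, 4.0, 1.6]
gripper_width: 0.457
```

Run:
```python
from h import *
go(wor(CL,(-.0703,-.002)),.070,CL[2])
```

```text
t 14.93 tcp [0.5304 0.2048 0.0708] F [-1.6  4.   1.6] g 0.457 target [0.4626 0.1893 0.07  ]
txyz [ 0.001  -0.0021 -0.0926] axyz [-0.0001  0.0002 -0.0002] rows 1.7
```

Gripped (39.8 mm). Now I draw it back smoothly.

Request:
play_rows:
  commands:
    - {"fingers": 1, "tx": 0, "ty": 0, "tz": -0.008, "ax": 0, "ay": 0, "az": 0}
    - {"fingers": 1, "tx": 0, "ty": 0, "tz": -0.018, "ax": 0, "ay": 0, "az": 0}
    - {"fingers": 1, "tx": 0, "ty": 0, "tz": -0.03, "ax": 0, "ay": 0, "az": 0}
    - {"fingers": 1, "tx": 0, "ty": 0, "tz": -0.042, "ax": 0, "ay": 0, "az": 0}
    - {"fingers": 1, "tx": 0, "ty": 0, "tz": -0.052, "ax": 0, "ay": 0, "az": 0}

```text
time_s: 15.35
tcp_pos: [0.4929, 0.1971, 0.0708]
ee_rot: [[0.004, -0.2, 0.98], [0.002, 0.98, 0.2], [-1.0, 0.002, 0.004]]
wrist_force: [5.2, 2.9, -4.5]
gripper_width: 0.458
```

Request:
play_rows:
  commands:
    - {"fingers": 1, "tx": 0, "ty": 0, "tz": -0.01, "ax": 0, "ay": 0, "az": 0}
    - {"fingers": 1, "tx": 0, "ty": 0, "tz": -0.02, "ax": 0, "ay": 0, "az": 0}
    - {"fingers": 1, "tx": 0, "ty": 0, "tz": -0.03, "ax": 0, "ay": 0, "az": 0}
    - {"fingers": 1, "tx": 0, "ty": 0, "tz": -0.037, "ax": 0, "ay": 0, "az": 0}
    - {"fingers": 1, "tx": 0, "ty": 0, "tz": -0.0406, "ax": 0, "ay": 0, "az": 0}

```text
time_s: 15.77
tcp_pos: [0.4633, 0.191, 0.0708]
ee_rot: [[0.004, -0.201, 0.98], [0.002, 0.98, 0.201], [-1.0, 0.002, 0.004]]
wrist_force: [5.9, 2.1, -5.8]
gripper_width: 0.455
```

Request:
play_rows:
  commands:
    - {"fingers": 1, "tx": 0, "ty": 0, "tz": 0, "ax": 0, "ay": 0, "az": 0}
    - {"fingers": 1, "tx": 0, "ty": 0, "tz": 0, "ax": 0, "ay": 0, "az": 0}
    - {"fingers": 1, "tx": 0, "ty": 0, "tz": 0, "ax": 0, "ay": 0, "az": 0}
    - {"fingers": 1, "tx": 0, "ty": 0, "tz": 0, "ax": 0, "ay": 0, "az": 0}

```text
time_s: 16.1
tcp_pos: [0.4636, 0.1911, 0.0708]
ee_rot: [[0.004, -0.201, 0.98], [0.002, 0.98, 0.201], [-1.0, 0.001, 0.004]]
wrist_force: [6.1, 3.1, -4.3]
gripper_width: 0.455
```

Run:
```python
from h import *
go(wor(CL,(-.0703,-.002)),.070,CL[2])
s=r.sense();print("local",loc(CL,s["tcp_pos"]))
a=viewer.capture("scene");b=viewer.capture("top")
for n,c in (("s",a),("t",b)):
    im=c["image"].astype(int);R,G,B=im[...,0],im[...,1],im[...,2]
    cx,cy=[int(round(k)) for k in proj(c,list(wor(CL,(-.0513,-.084)))+[.03])]
    win=np.zeros(R.shape,bool);win[cy-12:cy+13,cx-12:cx+13]=1
    for nm,m,z in (("red",(R>130)&(G<90)&(B<90),.027),("yel",(R>130)&(G>120)&(B<.55*G),.03)):
        v,u=np.nonzero(m&win)
        if len(u): print(n,nm,len(u),u.mean().round(1),v.mean().round(1),loc(CL,ray(c,(u.mean(),v.mean()),z)).round(4))
    P=cv2.resize(c["image"][cy-30:cy+30,cx-33:cx+33,::-1],None,fx=6,fy=6,interpolation=cv2.INTER_CUBIC)
    out=P if n=="s" else np.hstack([out,P])
cv2.imwrite("pics/m5.png",out)
```

```text
t 16.1 tcp [0.4636 0.1911 0.0708] F [ 6.1  3.1 -4.3] g 0.455 target [0.4626 0.1893 0.07  ]
txyz [ 0.001  -0.002  -0.0017] axyz [-0.      0.0013 -0.0005] rows 0.1
local [-0.06901121 -0.00049173]
s red 11 281.5 187.6 [-0.0467 -0.0881]
s yel 17 281.5 182.2 [-0.0601 -0.0682]
t red 87 237.4 250.4 [-0.0549 -0.105 ]
```

View pics/m5.png

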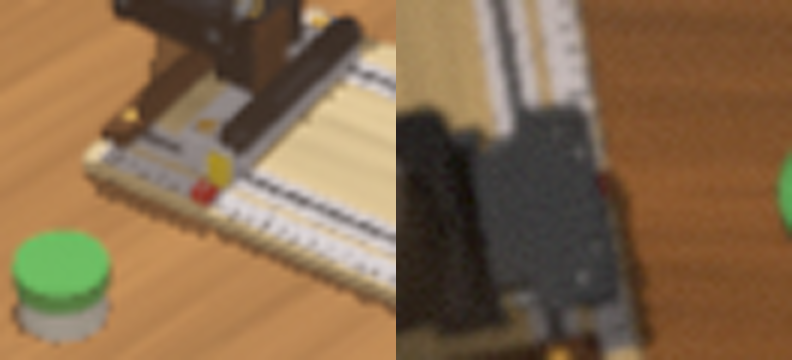

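Run:
```python
from h import *
a=viewer.capture("scene")
s0=cv2.imread("pics/s0.png")[:,:,::-1]
d=cv2.imread("pics/s4.png")[:,:,::-1];home=np.zeros_like(s0);home[150:320,110:330]=cv2.resize(d,(220,170),interpolation=cv2.INTER_AREA)
for nm,im in (("start",s0),("home",home),("now",a["image"])):
    im=im.astype(float);R,G,B=im[...,0],im[...,1],im[...,2]
    win=np.zeros(R.shape,bool);win[170:205,270:315]=1
    for n,w,z in (("red",np.clip(R-1.6*np.maximum(G,B)-20,0,None),.0265),("yel",np.clip(np.minimum(R,G)-1.9*B-20,0,None),.033)):
        w=w*win;v,u=np.nonzero(w);k=w[v,u]
        if len(u): c=((u*k).sum()/k.sum(),(v*k).sum()/k.sum());print(nm,n,len(u),np.round(c,1),loc(CL,ray(a,c,z)).round(4))
for n,l,z in (("board",(-.13,-.09),.018),("board",(.12,-.09),.018),("cursor",(-.0513,-.084),.0265),("pt",(-.0502,-.075),.033)): print(n,np.round(proj(a,list(wor(CL,l))+[z]),1))
e=a["image"][140:210,240:345,::-1];f=s0[140:210,240:345,::-1]
cv2.imwrite("pics/m6.png",np.vstack([cv2.resize(x,None,fx=4.2,fy=4.2,interpolation=cv2.INTER_CUBIC) for x in (f,e)]))
```

```text
start red 9 [281.8 187.7] [-0.0458 -0.0874]
start yel 15 [294.  187.7] [-0.0083 -0.072 ]
home red 6 [281.7 187.8] [-0.046  -0.0876]
home yel 11 [301.4 190.8] [ 0.02   -0.0719]
now red 10 [281.6 187.9] [-0.0458 -0.0884]
now yel 13 [283.8 183.7] [-0.0474 -0.0731]
board [260.6 181.2]
board [325.1 208.9]
cursor [281.  186.6]
pt [282.8 183.7]
```

View pics/m6.png

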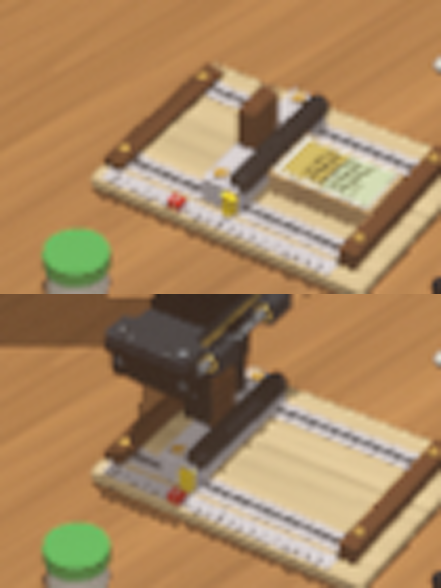

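The pointer (crop (187,478)) and the cursor (177,495) line up across the clamp. My estimates put the pointer 0–1.5 mm short of the mark, so I make a 1 mm trim and hold.

Request:
play_rows:
  commands:
    - {"fingers": 1, "tx": 0, "ty": 0, "tz": -0.001, "ax": 0, "ay": 0, "az": 0}
    - {"fingers": 1, "tx": 0, "ty": 0, "tz": -0.0013, "ax": 0, "ay": 0, "az": 0}
    - {"fingers": 1, "tx": 0, "ty": 0, "tz": -0.0013, "ax": 0, "ay": 0, "az": 0}
    - {"fingers": 1, "tx": 0, "ty": 0, "tz": -0.0013, "ax": 0, "ay": 0, "az": 0}
    - {"fingers": 1, "tx": 0, "ty": 0, "tz": -0.0013, "ax": 0, "ay": 0, "az": 0}

```text
time_s: 16.67
tcp_pos: [0.4628, 0.1909, 0.0708]
ee_rot: [[0.004, -0.201, 0.98], [0.002, 0.98, 0.201], [-1.0, 0.001, 0.004]]
wrist_force: [6.8, 3.0, -5.1]
gripper_width: 0.455
```

Request:
play_rows:
  commands:
    - {"fingers": 1, "tx": 0, "ty": 0, "tz": 0, "ax": 0, "ay": 0, "az": 0}
    - {"fingers": 1, "tx": 0, "ty": 0, "tz": 0, "ax": 0, "ay": 0, "az": 0}
    - {"fingers": 1, "tx": 0, "ty": 0, "tz": 0, "ax": 0, "ay": 0, "az": 0}
    - {"fingers": 1, "tx": 0, "ty": 0, "tz": 0, "ax": 0, "ay": 0, "az": 0}
    - {"fingers": 1, "tx": 0, "ty": 0, "tz": 0, "ax": 0, "ay": 0, "az": 0}

```text
time_s: 17.08
tcp_pos: [0.4628, 0.1909, 0.0708]
ee_rot: [[0.004, -0.201, 0.98], [0.002, 0.98, 0.201], [-1.0, 0.002, 0.004]]
wrist_force: [5.8, 1.6, -5.5]
gripper_width: 0.454
```

Request:
play_rows:
  commands:
    - {"fingers": 1, "tx": 0, "ty": 0, "tz": 0, "ax": 0, "ay": 0, "az": 0}
    - {"fingers": 1, "tx": 0, "ty": 0, "tz": 0, "ax": 0, "ay": 0, "az": 0}
    - {"fingers": 1, "tx": 0, "ty": 0, "tz": 0, "ax": 0, "ay": 0, "az": 0}
    - {"fingers": 1, "tx": 0, "ty": 0, "tz": 0, "ax": 0, "ay": 0, "az": 0}
    - {"fingers": 1, "tx": 0, "ty": 0, "tz": 0, "ax": 0, "ay": 0, "az": 0}

```text
time_s: 17.5
tcp_pos: [0.4628, 0.1909, 0.0708]
ee_rot: [[0.004, -0.201, 0.98], [0.002, 0.98, 0.201], [-1.0, 0.001, 0.004]]
wrist_force: [6.0, 1.9, -5.1]
gripper_width: 0.457
```

Run:
```python
from h import *
s=r.sense();print(s["time_s"],loc(CL,s["tcp_pos"]),s["gripper_width"],s["wrist_force"])
b=viewer.capture("top")
for f in spotter.silhouettes("panel",b)[:2]: print(f["score"],loc(TR,ray(b,f["uv"],.026)))
print(job.finish_job())
```

```text
17.5 [-0.06984375 -0.00051148] 0.45683334384089735 [ 6.04211846  1.891409   -5.11082524]
0.86 [-0.04420762  0.01331883]
the job is handed in; nothing more can be done
None
```

The job is handed in at about 17.5 s; the hand-in gave no verdict. I lifted the painting straight up out of the clamp and set it down in the tray. Then I drew the jaw back to the cursor, and the fingers are still holding it there.

- **Painting:** the last look before the jaw work showed it flat, picture up and released. The final network check put it at about (-44, +13) mm from the tray's centre, well inside the free part. My own aim was (-40, 0) mm; I did not resolve the 13 mm sideways difference.
- **Jaw:** the fingers are closed on the grip block at 39.7 mm and steady, against a pull of about 6 N. From the arm's travel the jaw stands at about 69 mm, which puts the pointer near -51 mm. The cursor's line was measured at -51.3 mm.
- **Disagreement:** the side camera's raw readings were about 2–5 mm off the arm and top-view values. They showed the same offset for pointer and cursor, so the two agree with each other to about 1–2 mm, inside the 5 mm limit. The top camera could not check this because the gripper hid the pointer.
- **Other things on the desk:** I brushed against nothing that I saw, but I did not re-measure their positions at the end.

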